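# Clip the tube carrier onto the stand's loop

### The job

Pick up the tube carrier by its blue grip and clip its snap hook onto the steel loop of the stand: press the sprung gate against the loop's front bar until it passes and the gate springs shut, then let the carrier hang freely from the bar, upright and clear of the base below. The loop's height was set by hand, so feel for it with light touches and never force the hook or the stand, and leave the glassware and the dish where they are.

Things in the scene. Friction and masses are not known exactly. Their poses are not given: they have to be found in the camera images.
- carrier: Loose tube carrier, about 310 g, upright; origin: centre of its underside. White block 40 x 58 mm on a blue foot 44 x 62 (x, y), 47 mm high, caps up to z 56. On it, in the x-z plane, a closed hook of 10 mm bar (axis): bottom arm z 54; back x -24; top arm z 89 at the back, 97 at x 0, 91 at x 18. It opens to +x, where a brass gate closes it.
- grip (a point): Middle of the carrier's blue grip, over the hook: 24 mm (x) by 16 mm (y), 50 mm high, from z = 100 to 150 mm of the carrier; this point is at (0, 0, 125 mm). Pinch it from above; held across y (the flat sides) it resists tipping best. Axes as the carrier.
- lip (a point): Carrier point (33, 0, 82 mm) on the underside of the level guide lip, an 8 mm bar that sticks out from the hook's nose (x = 18) to x = 40 mm. Let down on the loop's front bar it tells the bar's height: the bar's axis is then 4 mm under this point, outside the gate. The gate is met 8 mm (x) behind that bar place. Axes as the carrier.
- seat (a point): Carrier point (0, 0, 88 mm): where the axis of the loop's front bar lies when the carrier hangs on it, under the peak of the hook's top arm. Clear room inside the hook from x = -19 mm (back) to x = +13 mm (nose, which ends at z = 82 mm). Axes as the carrier.
- gate (a joint): Brass gate: 0 shut (upright), up to 1.15 rad swung inwards (to carrier -x). 6 mm rod, pivot at x 18, z 56, top at z 80.5 mm. Sprung: about 1 N starts it, 4 N opens it. A bar pressed in level with its axis 11 to 14 mm below the seat is past the gate, which snaps shut, once 8 mm behind the seat (x = -8). Higher it strikes nose or lip; lower it jams.
- stand: Fixed stand, green base; origin on the bench under the middle of the loop's front bar; +x points from that bar to the upright rod: the hook goes in along +x. Base plate 190 x 100 x 12 mm, x = -40 to 150; rod 12 mm thick at x = 105, 215 mm high; on it a clamp 32 x 34 x 26 mm holds the level loop.
- loop (a point): Stand point 125 mm up, straight under the middle of the loop's front bar: the lowest mark of the clamp's range. The REAL BAR'S AXIS IS 5 TO 65 mm HIGHER (not measured: feel or look). Loop: closed level eye of 8 mm steel; front bar along y with its axis at x 0; sides at y +-24; 47 mm free behind the bar; a 10 mm stem to the clamp at x 89.
- media_bottle: Bystander: glass jar with orange cap, 60 mm across, 105 mm high, origin at the centre of its underside.
- beaker: Bystander: glass beaker, 62 mm across, 75 mm high, origin at the centre of its underside.
- dish: Bystander: flat clear culture dish, 88 mm across, 18 mm high, origin at the centre of its underside.
Mind the look-alikes: they are no part of the job. What is meant by the stand is not purple, and is the larger of those in its own colour. Leave any purple look-alike of the carrier alone.

How it is judged:
On the way, in this order (a step that is already met when the one before it is completed fails the run):
1. the carrier is lifted clear of the bench (height (world z) of carrier above 0.03 m), for 0.2 s.
2. the gate is pressed open against the loop (value of joint gate above 0.5 rad and contact force between carrier and stand above 0.5 N), for 0.05 s.
At the end, for the whole second after the job is handed in: The carrier hangs from the loop's front bar, released and at rest (under 30 mm/s): gate shut (under 0.12 rad), the hook's seat within 12 mm of the bar in plan and 0 to 72 mm above the loop point, the carrier upright within 0.3 rad, its underside more than 20 mm above the bench (value of joint gate below 0.12 rad and horizontal distance between seat and loop below 0.012 m and z of seat in the frame of loop between 0 and 0.072 m and contact force between carrier and stand above 0.8 N and angle between carrier's own z axis and vertical below 0.3 rad and linear speed of carrier below 0.03 m/s and height (world z) of carrier above 0.02 m); the robot touches nothing.
It fails at once if the carrier or its hook is forced against the stand or loop with more than 25 N (contact force between carrier and stand above 25 N).
It fails at once if the robot pushes the stand or loop with more than 25 N (contact force between any of the arm, the fingers and stand above 25 N).
It fails at once if a bystander is moved by more than 20 mm (distance of any of media_bottle, beaker, dish from where it was at the start of the episode above 0.02 m).
It also fails if it takes over 58 s, if anything falls off the work surface, if the arm or the gripper's body presses on something with over 40 N, if the wrist force passes 120 N, or if a joint passes its speed limit or range.

### The arm

A 7-joint arm with a two-finger parallel gripper is mounted at the origin on the work surface. World frame = base frame: x ahead of the robot, y to its left, z up, the work surface at z = 0. Lengths are in m, angles in rad, forces in N, time in s.
With the tool pointing down it reaches from about 0.425 to 0.95 m from the base axis. Payload 4.7 kg.
Tool frame: the origin (TCP) lies on the centre line of the jaws, within the pads' length; the fingertips stand robot.nose_length ahead of it and the grasp point (between the pads) lies 8 mm behind it (robot.nose_length is the distance from the TCP to the fingertips, in m); z points along the fingers, x is the direction in which the jaws open and shut, and the axes are right-handed (so a half turn about z gives the same grasp; the last joint's range is limited). The gripper opens to 85 mm and grips with 20 to 120 N. Pads are 22 mm wide; open, the fingers measure 114 mm over their backs; the gripper's body (76 mm by 85 mm) begins 54 mm behind the grasp point. The pads swing forward as they close: fully open they stand 13 mm farther back than shut.
Start: joints at [-1.184, 0.469, -0.049, 1.532, 0.024, 1.141, -0.082], TCP at [0.273, 0.618, 0.242] pointing down, gripper open.
Joint ranges: [-2.59, 2.59], [-0.33, 1.99], [-1.39, 1.29], [0.1, 2.45], [-1.04, 4.18], [0.21, 1.99], [-2.66, 2.66]. Speed limits (rad/s): [2.57, 2.57, 3.14, 3.14, 3.14, 3.14, 3.14].

### API

Orientations are given as [roll, pitch, yaw] about the fixed x, y, z axes, in that order (R = Rz(yaw) Ry(pitch) Rx(roll)).
In Python, from plant import robot gives the robot as it stands. Calls block until the motion is done:
- robot.goto(position, orientation): joint-space move of the TCP to a pose.
- robot.move_straight(position, vel=0.15, attitude=None, contact_N=None): straight line of the TCP; attitude=None keeps the orientation; vel is the mean speed in m/s. With contact_N (N) it stops when the force on the tool has changed by that much, and returns True; else False.
- robot.move_joints(angles): joint-space move.
- robot.grip(opening, strength=None): opening from 0.0 (shut) to 1.0 (fully open); strength is the grip in N (None keeps the last); returns when the fingers have stopped.
- robot.sleep(seconds).
- robot.inverse_kinematics(position, orientation): joint angles nearest the present ones, or None.
- robot.sense(): the state.
- robot.grab_frame(name): name is "scene" or "top" or "wrist"; returns a dict with "image" (420x560x3 uint8, red, green, blue), "range_z" (420x560 float32, m along the optical axis (not along the pixel's ray), 0 where there is no reading), "fx", "fy", "cx", "cy" (pixels), "R" (3x3) and "t" (3): a world point X has camera coordinates R X + t. Camera axes: x right, y down, z forward; pixel columns grow to the right and rows downward; lengths in m; the calibration is good to about 2 mm. A picture is of the moment at which its call begins.
A pose or a line that the arm cannot do raises robot.IKError and nothing moves.
- robot.close_job(): hands the job in, once; it reports no verdict.
The state is a dict: "t": time; "joint_pos": joint angles; "joint_velocities": joint speeds; "effort": joint torques, N m; "tcp_pos": TCP position; "tcp_rot": TCP orientation; "wrist_force": force on the tool from outside, world axes, zero at the start; "torque": the same for the moment, N m; "opening": opening from 0.0 (shut) to 1.0 (fully open).
Only numpy, scipy, OpenCV 4.12 (cv2) and the standard library are available. Lean on these libraries where they do the work, as an engineer would, in place of code of your own. Each camera call takes 0.05 s, during which the arm holds its last target.

## Working session

There is one attempt and no reset: what is moved stays moved. The work goes in short steps, each a Python script; the robot and the scene stay as the last script left them, time stands still between calls to the robot, and variables do not carry over. Pictures are saved under pics/ and viewed, and the job is handed in when it is done.

```bash
ls; mkdir -p pics
cat > h.py <<'E'
import numpy as np, cv2
from plant import robot
def save(n,im): cv2.imwrite('pics/'+n+'.png',cv2.cvtColor(im,cv2.COLOR_RGB2BGR))
def cloud(f):
    z=f['range_z'];v,u=np.mgrid[0:z.shape[0],0:z.shape[1]]
    P=np.stack([(u-f['cx'])/f['fx']*z,(v-f['cy'])/f['fy']*z,z],-1)
    W=(P-np.array(f['t']))@np.array(f['R'])
    W[z<=0]=np.nan
    return W
E
python3 - <<'E'
from h import *
s=robot.sense(); print(s['t'],s['tcp_pos'],s['tcp_rot'],s['wrist_force'],s['opening'],robot.nose_length)
import pickle
for n in ['scene','top','wrist']:
    f=robot.grab_frame(n); save(n+'0',f['image']); pickle.dump({k:f[k] for k in f},open(n+'0.pkl','wb'))
    print(n,f['fx'],f['cx'],np.round(-np.array(f['R']).T@np.array(f['t']),3), np.mean(f['range_z']>0))
E
```

```text
pics
0.0 [0.27240527 0.61697668 0.24127038] [3.14153990e+00 1.94653258e-03 1.15504108e+00] [ 0.7893044  -0.50508107  0.52699529] 1.0007697329180367 0.011
scene 402.6603078151758 287.19670058076576 [ 0.764 -0.406  0.869] 0.996016156462585
top 515.1620757742298 285.42814291064286 [0.381 0.057 1.159] 0.9959651360544217
wrist 332.8642530836587 273.6608414930424 [0.201 0.649 0.373] 0.9960289115646258
```

View pics/scene0.png

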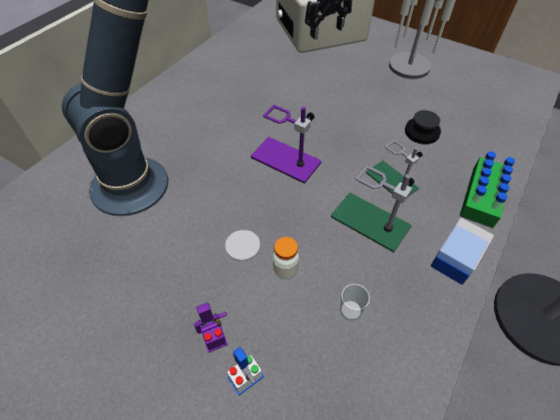

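View pics/top0.png

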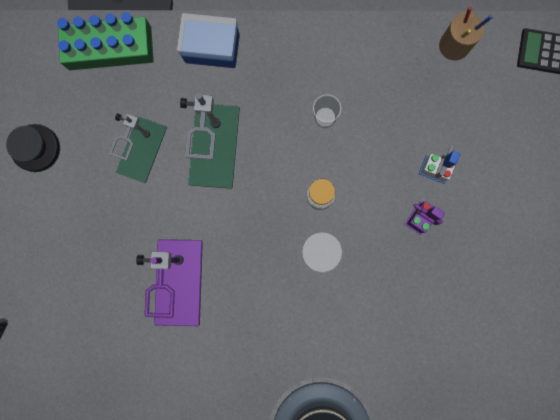

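View pics/wrist0.png

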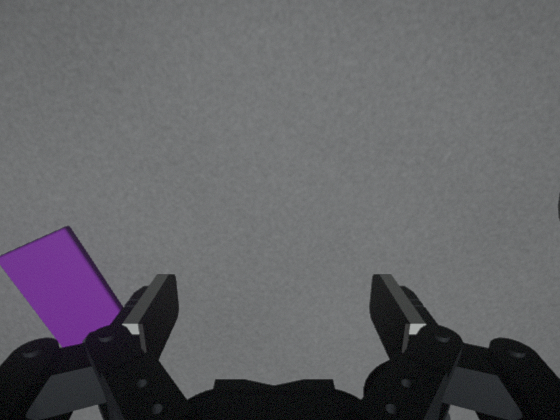

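The larger green stand is at scene (371,220) / top (214,145). The carrier with the white block and blue grip is at scene (245,370) / top (440,165). The purple look-alikes and the small green stand are to be ignored.

```bash
cat > an.py <<'E'
from h import *
import pickle
for n,roi_c,roi_s in [('top',(405,140,475,195),(170,85,250,200)),('scene',(215,335,275,400),(325,150,425,255))]:
    f=pickle.load(open(n+'0.pkl','rb')); W=cloud(f); hsv=cv2.cvtColor(f['image'],cv2.COLOR_RGB2HSV)
    print(n,'table z',np.nanmedian(W[...,2]), np.nanstd(W[230:300,350:380,2]))
    def sub(r): 
        return W[r[1]:r[3],r[0]:r[2]],hsv[r[1]:r[3],r[0]:r[2]]
    w,h=sub(roi_c)
    blue=(abs(h[...,0].astype(int)-112)<12)&(h[...,1]>140)&(h[...,2]>40)
    b=w[blue]; hi=b[b[:,2]>0.09]; print('grip',len(hi),hi.mean(0),hi.min(0),hi.max(0))
    t=b[b[:,2]>0.143]; 
    if len(t)>3: print(' griptop',len(t),t.mean(0),cv2.minAreaRect((t[:,:2]*1000).astype(np.float32)))
    wh=w[(h[...,1]<60)&(h[...,2]>120)&(abs(w[...,2]-.047)<.006)]; print('white',len(wh),wh.mean(0) if len(wh) else 0, cv2.minAreaRect((wh[:,:2]*1000).astype(np.float32)))
    for nm,m in [('red',((h[...,0]<8)|(h[...,0]>172))&(h[...,1]>140)),('green',(abs(h[...,0].astype(int)-60)<15)&(h[...,1]>120))]:
        p=w[m]; print(nm,len(p),p.mean(0) if len(p) else 0)
    w,h=sub(roi_s)
    g=(abs(h[...,0].astype(int)-75)<18)&(h[...,1]>80)&(abs(w[...,2]-.012)<.006)
    p=w[g]; print('base',len(p),cv2.minAreaRect((p[:,:2]*1000).astype(np.float32)),p[:,2].mean())
    p=w[(w[...,2]>0.08)]; print('hi',len(p)); print(np.histogram(p[:,2],bins=np.arange(.08,.27,.01)))
    big=cv2.resize(f['image'][roi_s[1]:roi_s[3],roi_s[0]:roi_s[2]],None,fx=5,fy=5,interpolation=cv2.INTER_NEAREST); save('st_'+n,big)
    big=cv2.resize(f['image'][roi_c[1]:roi_c[3],roi_c[0]:roi_c[2]],None,fx=8,fy=8,interpolation=cv2.INTER_NEAREST); save('ca_'+n,big)
E
python3 an.py
```

```text
top table z 0.0006128969112454785 0.00219451691282237
grip 149 [ 0.57944515 -0.245424    0.14134232] [ 0.56925868 -0.25846158  0.11180562] [ 0.59313677 -0.2370208   0.15410864]
 griptop 93 [ 0.58098925 -0.24759517  0.14936686] ((581.2332153320312, -248.2001953125), (15.328649520874023, 22.255619049072266), 68.87427520751953)
white 171 [ 0.58217001 -0.24173158  0.04699926] ((582.1922607421875, -248.85643005371094), (57.948997497558594, 40.03663635253906), 67.05509185791016)
red 22 [ 0.56457232 -0.26146624  0.05603776]
green 0 0
base 2706 ((631.1088256835938, 251.3557586669922), (98.06786346435547, 186.3531494140625), 85.981201171875) 0.012480327599320787
hi 926
(array([  7,   9,   5,   0,   0,   0,   1,  92, 550, 194,  11,  12,   9,
        35,   1,   0,   0,   0]), array([0.08, 0.09, 0.1 , 0.11, 0.12, 0.13, 0.14, 0.15, 0.16, 0.17, 0.18,
       0.19, 0.2 , 0.21, 0.22, 0.23, 0.24, 0.25, 0.26]))
scene table z -0.0012353928312793096 0.018969194888881696
grip 193 [ 0.58425796 -0.25475493  0.14130969] [ 0.56931454 -0.26327561  0.10721402] [ 0.59496613 -0.24180807  0.15238519]
 griptop 128 [ 0.58227913 -0.2529586   0.14924245] ((581.2667236328125, -252.43666076660156), (15.187963485717773, 24.210708618164062), 69.64999389648438)
white 255 [ 0.58363624 -0.25629751  0.04635879] ((582.1567993164062, -252.70094299316406), (57.8884162902832, 39.34483337402344), 68.30204010009766)
red 91 [ 0.57092602 -0.26709148  0.05415894]
green 64 [ 0.59060638 -0.23607212  0.05529552]
base 2426 ((637.4074096679688, 328.720458984375), (265.9695129394531, 188.32411193847656), 85.91175842285156) 0.010132074654063919
hi 962
(array([ 23,  22,  25, 120,  86,  15,  27, 191, 297,  81,  16,  16,  21,
        22,   0,   0,   0,   0]), array([0.08, 0.09, 0.1 , 0.11, 0.12, 0.13, 0.14, 0.15, 0.16, 0.17, 0.18,
       0.19, 0.2 , 0.21, 0.22, 0.23, 0.24, 0.25, 0.26]))
```

```bash
cd pics; python3 -c "
import cv2,numpy as np
ims=[cv2.resize(cv2.imread(n+'.png'),(400,480)) for n in ['ca_top','ca_scene']]
cv2.imwrite('m1.png',np.hstack(ims))
ims=[cv2.resize(cv2.imread(n+'.png'),(400,560)) for n in ['st_top','st_scene']]
cv2.imwrite('m2.png',np.hstack(ims))"
```

```text
(no output)
```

View pics/m1.png

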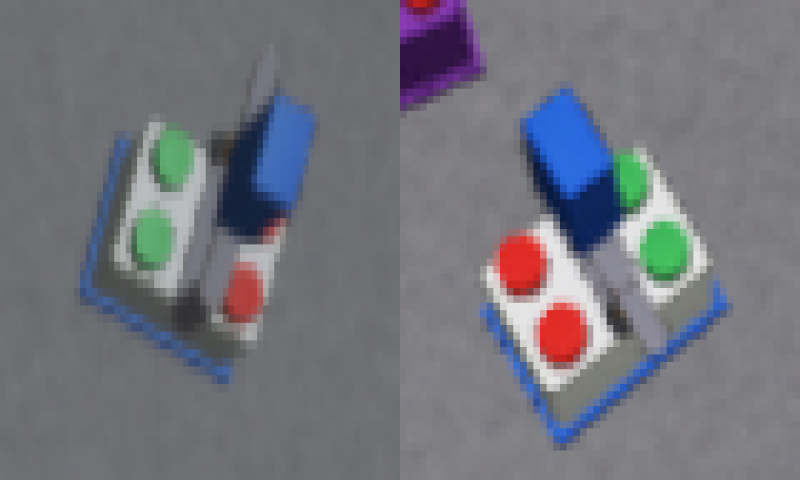

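View pics/m2.png

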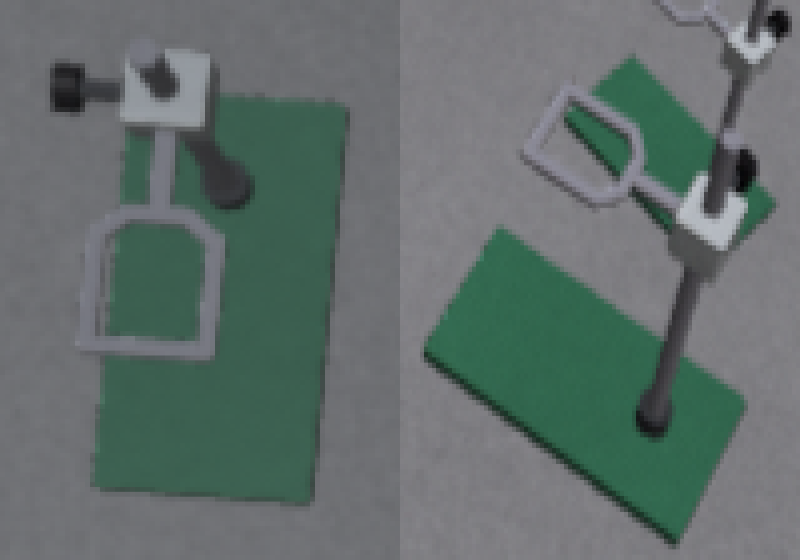

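The carrier's lip points to world +x, slightly -y, with yaw about -22°. The stand's +x is at yaw about -4°. Next I'll measure the bar.

```bash
cat > an2.py <<'E'
from h import *
import pickle
a=np.deg2rad(-4.02); O=np.array([.5762,.2552]); R=np.array([[np.cos(a),np.sin(a)],[-np.sin(a),np.cos(a)]])
for n,r in [('top',(170,85,250,200)),('scene',(325,150,425,255))]:
    f=pickle.load(open(n+'0.pkl','rb')); W=cloud(f)[r[1]:r[3],r[0]:r[2]]
    h=cv2.cvtColor(f['image'],cv2.COLOR_RGB2HSV)[r[1]:r[3],r[0]:r[2]]
    base=W[(abs(h[...,0].astype(int)-75)<18)&(h[...,1]>80)&(abs(W[...,2]-.012)<.006)]
    q0=(base[:,:2]-O)@R.T; base=base[(q0[:,0]>-.06)&(q0[:,0]<.17)&(abs(q0[:,1])<.065)]
    print('base rect',cv2.minAreaRect((base[:,:2]*1000).astype(np.float32)))
    p=W[(W[...,2]>.12)&(W[...,2]<.2)]; q=np.c_[(p[:,:2]-O)@R.T,p[:,2]]*1000
    k=(q[:,0]<65)&(q[:,0]>-20)&(abs(q[:,1])<40); l=q[k]
    print(n,'loop',len(l),cv2.minAreaRect(p[k][:,:2].astype(np.float32)*1000),np.percentile(l,[1,50,99],axis=0))
    fb=l[(abs(l[:,0])<7)&(abs(l[:,1])<17)]; print('front',len(fb),fb.mean(0),fb.std(0),np.polyfit(fb[:,1],fb[:,0],1))
    # sides
    for s in (1,-1):
        m=l[(abs(s*l[:,1]-24)<7)&(l[:,0]>8)&(l[:,0]<35)]; print(' side',s,len(m),m.mean(0),np.polyfit(m[:,0],m[:,1],1))
E
python3 an2.py
python3 - <<'E'
from h import *
for p,y in [((.5817,-.2505,.25),-22),((.5817,-.2505,.12),-22),((.52,.258,.25),-4),((.585,.255,.2),-4)]:
    for k in (90,-90):
        q=robot.inverse_kinematics(p,[np.pi,0,np.deg2rad(y+k)]); print(p,k,None if q is None else np.round(q,2))
E
```

```text
base rect ((631.1088256835938, 251.3557586669922), (98.06786346435547, 186.3531494140625), 85.981201171875)
top loop 405 ((606.9335327148438, 253.31478881835938), (56.59734344482422, 68.28284454345703), 86.75099182128906) [[ -2.86256665 -27.85843648 157.52156794]
 [ 26.56570891  -0.74269235 162.44195699]
 [ 62.82951898  27.30375264 167.05620935]]
front 67 [  0.51923691   0.17291849 162.38112933] [2.25084258 9.57176548 1.94302336] [0.00904005 0.51767372]
 side 1 57 [ 21.58774329  23.19414603 162.16372182] [6.44829381e-03 2.30549419e+01]
 side -1 54 [ 22.04415689 -24.61689651 162.13020224] [ 8.17627674e-03 -2.47971356e+01]
base rect ((631.5435791015625, 247.41522216796875), (102.63057708740234, 188.35484313964844), 85.7267837524414)
scene loop 255 ((607.0925903320312, 248.89208984375), (57.06548309326172, 66.55165100097656), 87.72531127929688) [[ -1.34231408 -32.03812164 155.00057306]
 [ 28.25243886  -6.803689   160.22065363]
 [ 62.96218264  22.85059089 164.03923851]]
front 38 [  2.25192167   0.75789298 160.77243393] [ 2.20098188 10.18300385  1.36867218] [0.03364709 2.22642078]
 side 1 35 [ 21.58239842  19.58805984 159.53218267] [1.25536319e-02 1.93171224e+01]
 side -1 33 [ 20.63943856 -28.40577927 159.80154632] [-2.30413342e-03 -2.83582232e+01]
(0.5817, -0.2505, 0.25) 90 [-0.21  0.48  0.79  1.66 -0.37  1.15  1.86]
(0.5817, -0.2505, 0.25) -90 [-0.36  0.58  1.06  1.67 -0.53  1.21 -1.13]
(0.5817, -0.2505, 0.12) 90 [-0.05  0.57  0.55  1.78 -0.37  0.89  1.85]
(0.5817, -0.2505, 0.12) -90 [-0.35  0.78  1.07  1.79 -0.78  1.06 -0.94]
(0.52, 0.258, 0.25) 90 [-0.56  0.31  0.03  1.76 -0.01  1.08  0.98]
(0.52, 0.258, 0.25) -90 [-1.02  0.34  0.62  1.78 -0.22  1.09 -1.95]
(0.585, 0.255, 0.2) 90 [-0.5   0.44  0.03  1.68 -0.01  1.02  1.04]
(0.585, 0.255, 0.2) -90 [-0.92  0.5   0.63  1.7  -0.33  1.05 -1.82]
```

Run:
```python
from h import *
Y=np.deg2rad(-22+90)
robot.goto([.30,.55,.42],[np.pi,0,1.155])
robot.goto([.5817,-.2505,.36],[np.pi,0,Y])
s=robot.sense(); print(s['t'],s['tcp_pos'],s['wrist_force'])
import pickle
f=robot.grab_frame('wrist'); save('w1',f['image']); pickle.dump(f,open('w1.pkl','wb'))
W=cloud(f); h=cv2.cvtColor(f['image'],cv2.COLOR_RGB2HSV)
b=W[(abs(h[...,0].astype(int)-112)<12)&(h[...,1]>140)&(abs(W[...,2]-.15)<.006)]
print(len(b),cv2.minAreaRect((b[:,:2]*1000).astype(np.float32)))
```

```text
3.925 [ 0.58225964 -0.24948724  0.35983179] [-0.12628797 -0.83673616  0.16382424]
297 ((578.3616333007812, -250.22230529785156), (14.182709693908691, 23.285812377929688), 70.43109130859375)
```

View pics/w1.png

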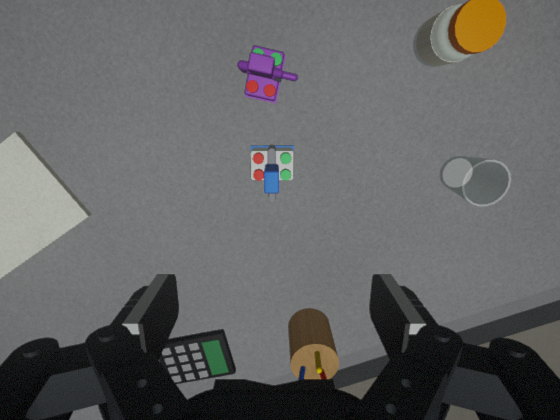

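The wrist view shows the carrier at (272,175), square to the jaws, with the lip pointing down in the image. Next: descend, grip and lift.

Run:
```python
from h import *
Y=np.deg2rad(-21+90)
robot.grip(0.55)
robot.goto([.5805,-.2503,.20],[np.pi,0,Y])
hit=robot.move_straight([.5805,-.2503,.121],vel=.08,contact_N=6)
s=robot.sense(); print(hit,s['t'],s['tcp_pos'],s['wrist_force'])
robot.grip(0.0,50); s=robot.sense(); print(s['t'],s['tcp_pos'],s['opening'],s['wrist_force'])
if s['opening']>0.08:
    robot.move_straight([.5805,-.2503,.30],vel=.12)
    robot.sleep(.2)
    s=robot.sense(); print(s['t'],s['tcp_pos'],s['tcp_rot'],s['opening'],s['wrist_force'],s['torque'])
    f=robot.grab_frame('wrist'); save('w2',f['image'])
    f=robot.grab_frame('scene'); save('s2',f['image'])
```

```text
False 6.2583 [ 0.58085258 -0.2506285   0.12158863] [1.08996076 0.53685321 0.1129949 ]
6.6333 [ 0.58073714 -0.25052217  0.12143317] 0.1793220373058258 [ 0.05564636 -0.85839773  1.54362556]
8.475 [ 0.58035636 -0.25022604  0.2995446 ] [-3.14079127e+00  1.75016960e-04  1.20420727e+00] 0.18157364575482696 [-0.66242982 -0.14495465 -2.44498775] [-0.01024944 -0.00220007  0.07652604]
```

View pics/w2.png

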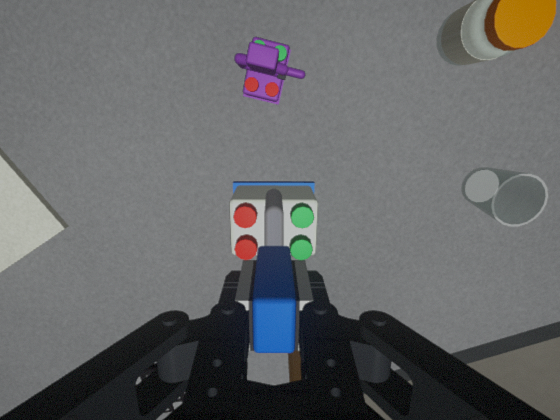

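View pics/s2.png

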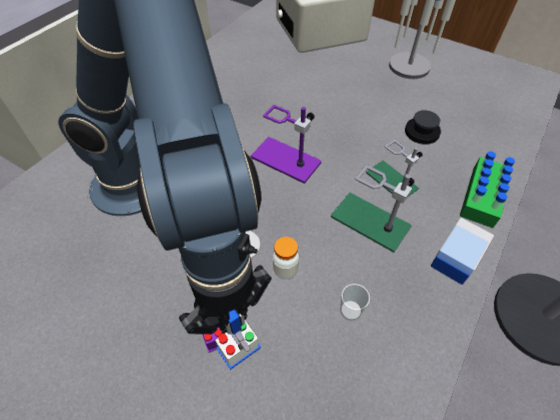

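```bash
cat >> h.py <<'E'
SY=np.deg2rad(-3.8); EX=np.array([np.cos(SY),np.sin(SY)]); EY=np.array([-EX[1],EX[0]])
B=np.array([.577,.2527]); TZ=.1214; ATT=[np.pi,0,SY+np.pi/2]
def P(x,cz,y=0): # carrier origin at stand x,y, world z cz
    p=B+x*EX+y*EY; return [p[0],p[1],cz+TZ]
def C():
    s=robot.sense(); t=np.array(s['tcp_pos']); d=t[:2]-B
    return np.round([s['t'],1e3*(d@EX),1e3*(d@EY),1e3*(t[2]-TZ)],2), np.round([s['wrist_force'][:2]@EX,s['wrist_force'][:2]@EY,s['wrist_force'][2]],2), np.round(s['tcp_rot'],3)
E
python3 - <<'E'
from h import *
robot.goto(P(-.10,.21),ATT); print(C())
robot.goto(P(-.032,.11),ATT); robot.sleep(.3); print(C())
import pickle
for n in ('scene','wrist','top'):
    f=robot.grab_frame(n); save(n+'3',f['image']); pickle.dump(f,open(n+'3.pkl','wb'))
E
```

```text
(array([ 10.46, -99.19,  -1.3 , 210.15]), array([ 0.28, -0.27, -3.32]), array([3.141, 0.   , 1.502]))
(array([ 11.31, -32.12,   0.78, 111.58]), array([ 0.29,  0.03, -3.3 ]), array([ 3.140e+00, -3.000e-03,  1.506e+00]))
```

View pics/wrist3.png

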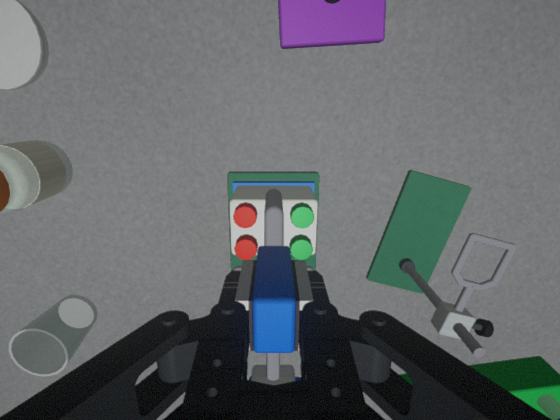

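View pics/scene3.png

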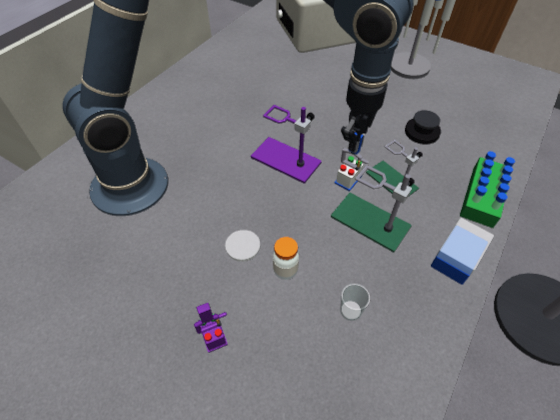

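The carrier is square to the stand and just in front of the loop (scene (348,175)). Next I'll lower the lip to feel for the bar.

Run:
```python
from h import *
f=robot.grab_frame('scene'); save('s4',cv2.resize(f['image'][120:240,310:430],None,fx=5,fy=5,interpolation=cv2.INTER_CUBIC))
hit=robot.move_straight(P(-.032,.088),vel=.06,contact_N=2.5); print(hit,C())
if not hit:
    hit=robot.move_straight(P(-.032,.072),vel=.012,contact_N=1.5); print(hit,C())
```

```text
False (array([ 12.02, -32.06,  -0.14,  87.53]), array([-0.38, -0.13, -1.21]), array([-3.141e+00,  1.000e-03,  1.504e+00]))
True (array([ 1.278e+01, -3.208e+01,  4.000e-02,  8.008e+01]), array([0.56, 0.27, 3.57]), array([-3.141,  0.   ,  1.505]))
```

View pics/s4.png

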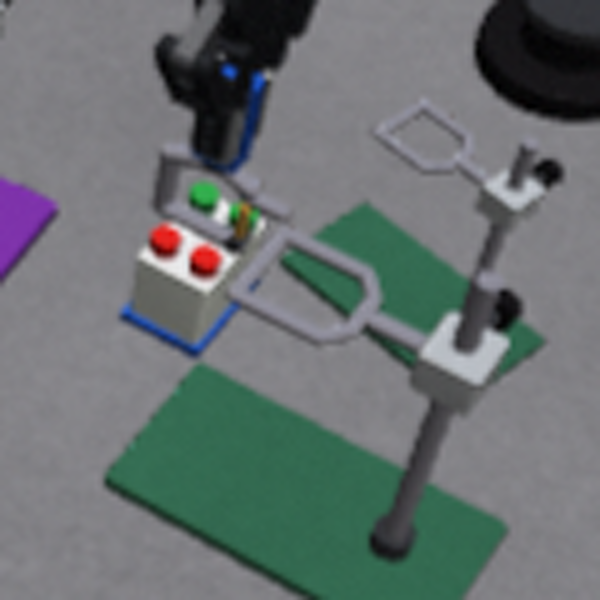

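The lip touched at carrier z of about 80.1 mm, so the bar axis is at about 158 mm, which agrees with vision (159). I'll raise 2.5 mm and press in.

Run:
```python
from h import *
robot.move_straight(P(-.032,.0830),vel=.02); robot.sleep(.3); print(C())
hit=robot.move_straight(P(-.008,.0830),vel=.025,contact_N=10); print(hit,C())
f=robot.grab_frame('scene'); save('s5',cv2.resize(f['image'][120:240,310:430],None,fx=5,fy=5,interpolation=cv2.INTER_CUBIC))
```

```text
(array([ 1.344e+01, -3.215e+01, -4.000e-02,  8.281e+01]), array([-0.63, -0.05, -3.02]), array([-3.139e+00,  2.000e-03,  1.505e+00]))
False (array([14.55, -8.1 , -0.15, 82.76]), array([-1.46, -0.81, -5.13]), array([-3.139e+00,  2.000e-03,  1.505e+00]))
```

View pics/s5.png

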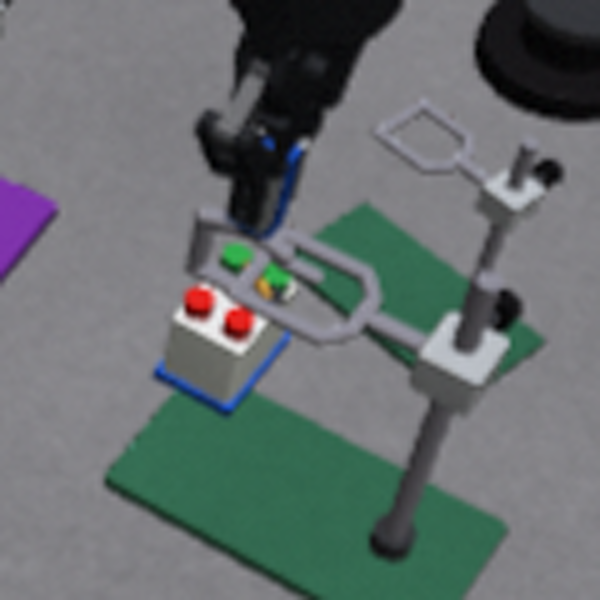

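The hook is entering the loop and the forces are small. I'll continue in.

Run:
```python
from h import *
for x in (.004,.010):
    hit=robot.move_straight(P(x,.0830),vel=.02,contact_N=9); print(hit,C())
    if hit: break
robot.sleep(.2); print(C())
f=robot.grab_frame('scene'); save('s6',cv2.resize(f['image'][120:240,310:430],None,fx=5,fy=5,interpolation=cv2.INTER_CUBIC))
```

```text
False (array([ 1.535e+01,  4.430e+00, -4.000e-02,  8.332e+01]), array([-0.25,  0.61, -2.87]), array([-3.140e+00,  1.000e-03,  1.504e+00]))
False (array([ 1.580e+01,  1.010e+01, -6.000e-02,  8.294e+01]), array([ 0.1 ,  0.58, -2.34]), array([-3.139e+00,  2.000e-03,  1.504e+00]))
(array([16.  ,  9.92, -0.  , 82.94]), array([-0.49, -0.49, -2.93]), array([-3.139e+00,  2.000e-03,  1.505e+00]))
```

View pics/s6.png

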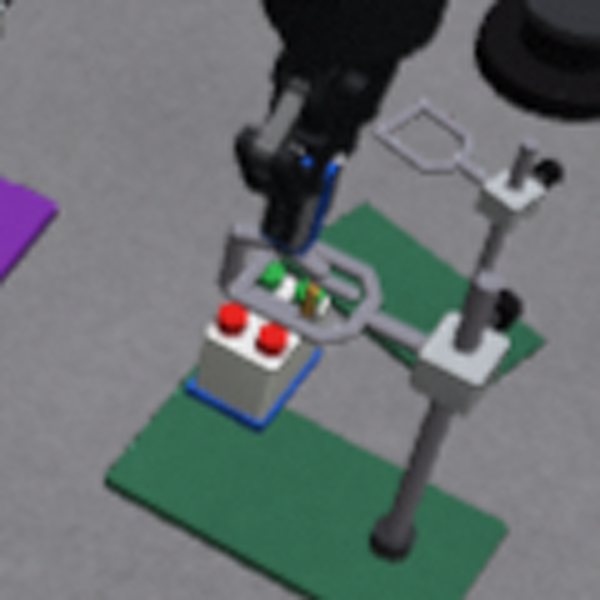

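The brass gate at (312,298) stands upright again with the front bar inside the hook. Next: move back to the seat, lower onto the bar, and open.

Run:
```python
from h import *
robot.move_straight(P(.0005,.0830),vel=.03); robot.sleep(.1); print(C())
hit=robot.move_straight(P(.0005,.0725),vel=.03,contact_N=3); print(hit,C())
if not hit:
    hit=robot.move_straight(P(.0005,.067),vel=.01,contact_N=1.5); robot.sleep(.2); print(hit,C())
for n in ('scene','wrist'):
    f=robot.grab_frame(n); save(n+'7',f['image'])
    if n=='scene': save('s7',cv2.resize(f['image'][120:240,310:430],None,fx=5,fy=5,interpolation=cv2.INTER_CUBIC))
```

```text
(array([1.662e+01, 5.600e-01, 5.000e-02, 8.308e+01]), array([ 0.19,  0.34, -3.63]), array([-3.139e+00,  1.000e-03,  1.505e+00]))
False (array([17.12,  0.47, -0.08, 72.25]), array([ 0.1 , -0.18, -3.85]), array([-3.139e+00,  2.000e-03,  1.505e+00]))
True (array([1.762e+01, 7.700e-01, 2.000e-02, 7.111e+01]), array([ 1.24, -0.32,  5.13]), array([-3.139e+00,  2.000e-03,  1.505e+00]))
```

View pics/s7.png

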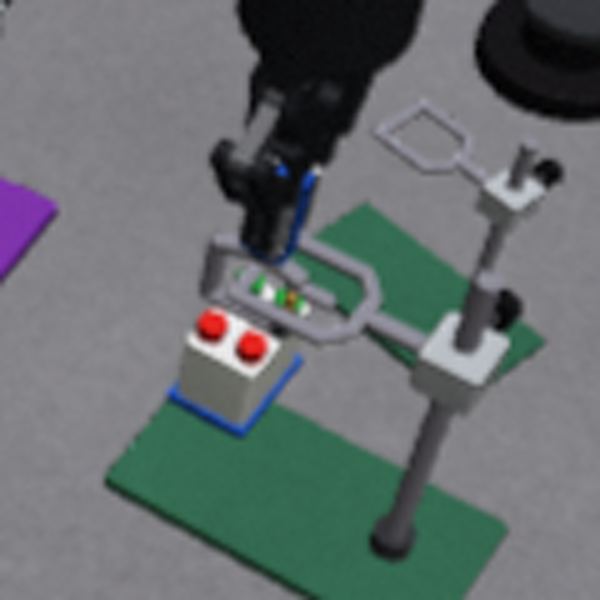

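It is seated, pressing about 9 N in total, so I'll ease up to about the carrier's weight before releasing gently.

Run:
```python
from h import *
c=C()[0][3]/1e3
for k in range(4):
    robot.move_straight(P(.0007,c+.0003*(k+1)),vel=.01); robot.sleep(.1); r=C(); print(r)
    if r[1][2]<0.3: break
robot.grip(0.3); print(C())
robot.sleep(.5)
f=robot.grab_frame('wrist'); save('w8',f['image'])
f=robot.grab_frame('scene'); save('s8',cv2.resize(f['image'][120:240,310:430],None,fx=5,fy=5,interpolation=cv2.INTER_CUBIC)); print(C())
```

```text
(array([1.818e+01, 6.200e-01, 2.000e-02, 7.126e+01]), array([0.41, 0.52, 0.98]), array([-3.136e+00,  3.000e-03,  1.505e+00]))
(array([ 1.852e+01,  2.600e-01, -6.000e-02,  7.129e+01]), array([ 0.06, -0.12, -0.95]), array([-3.135e+00,  3.000e-03,  1.505e+00]))
(array([ 1.879e+01,  7.700e-01, -3.000e-02,  7.183e+01]), array([-0.28, -0.51, -0.19]), array([-3.137e+00,  3.000e-03,  1.505e+00]))
(array([19.39,  0.72, -0.  , 71.69]), array([ 0.46,  0.26, -0.22]), array([-3.136e+00,  3.000e-03,  1.505e+00]))
```

View pics/w8.png

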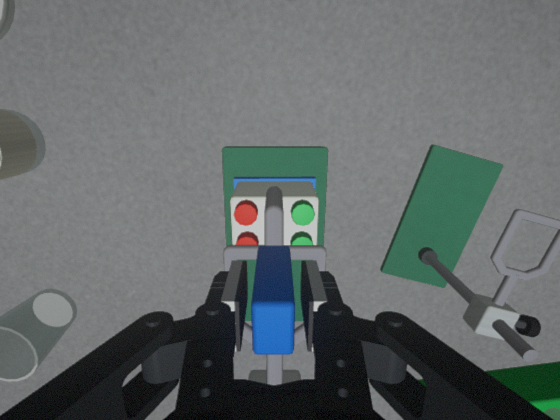

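View pics/s8.png

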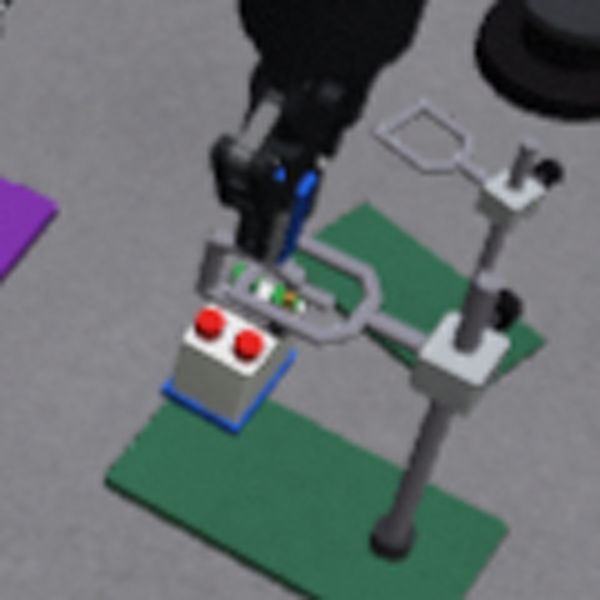

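The fingers are clear on both sides of the grip and the carrier hangs upright. I'll open more, go straight up and check.

Run:
```python
from h import *
robot.grip(0.5)
hit=robot.move_straight(P(.0007,.16),vel=.06,contact_N=3); print(hit,C())
robot.move_straight(P(-.03,.25),vel=.12); robot.sleep(1.5); print(C())
for n in ('scene','wrist','top'):
    f=robot.grab_frame(n)
    if n=='scene': save('s9',cv2.resize(f['image'][120:240,310:430],None,fx=5,fy=5,interpolation=cv2.INTER_CUBIC))
    else: save(n+'9',f['image'])
    W=cloud(f); h=cv2.cvtColor(f['image'],cv2.COLOR_RGB2HSV)
    b=W[(abs(h[...,0].astype(int)-112)<12)&(h[...,1]>140)&(W[...,2]>.16)&(W[...,2]<.24)&(np.linalg.norm(W[...,:2]-B,axis=-1)<.05)]
    if len(b)>5:
        t=b[b[:,2]>np.percentile(b[:,2],95)-.006]; q=(t[:,:2]-B)
        print(n,len(t),'grip top stand x,y mm',1e3*(q@EX).mean(),1e3*(q@EY).mean(),'z',t[:,2].mean())
```

```text
False (array([ 2.1320e+01,  4.7000e-01, -3.0000e-02,  1.5956e+02]), array([ 0.08,  0.05, -0.78]), array([-3.136e+00,  3.000e-03,  1.505e+00]))
(array([ 2.377e+01, -3.000e+01,  1.000e-02,  2.500e+02]), array([-0.28, -1.06, -0.72]), array([-3.136e+00,  3.000e-03,  1.505e+00]))
scene 65 grip top stand x,y mm 3.849428601893657 -3.4995154831738224 z 0.2189878952162472
wrist 419 grip top stand x,y mm -0.31070105051561375 0.3986796418688114 z 0.22079079565076196
top 10 grip top stand x,y mm -7.563580208387201 -1.3057314413781294 z 0.2208163600953072
```

View pics/s9.png

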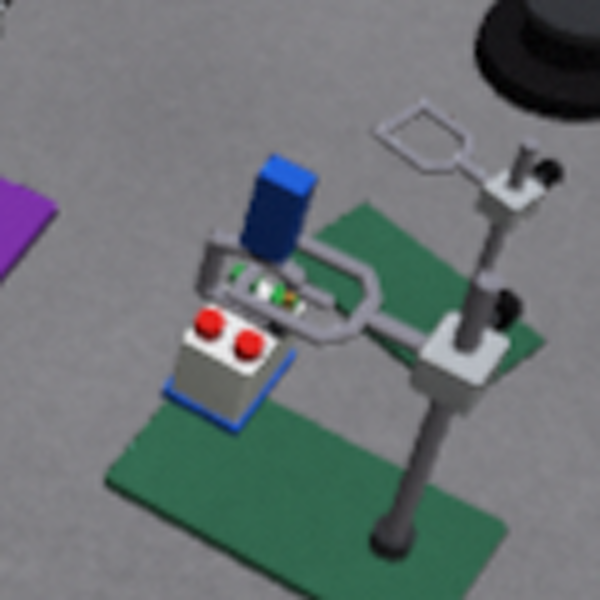

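View pics/wrist9.png

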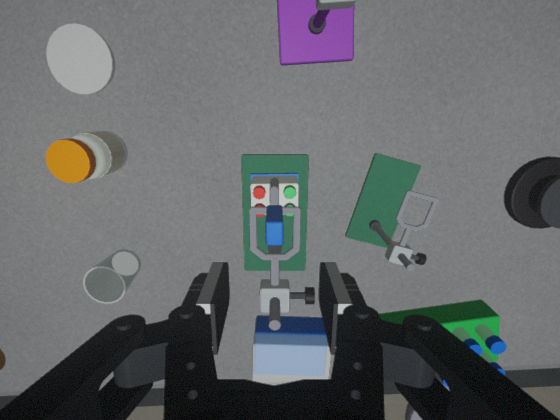

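The carrier hangs upright on the front bar with its underside at about 70 mm. The brass gate at (290,297) sits under the nose, and nothing touches the robot. Handing in.

```bash
python3 -c "
from plant import robot
robot.close_job(); print(robot.sense()['t'])"
```

```text
the job is handed in; nothing more can be done
the job is handed in; nothing more can be done
```

The carrier is hanging on the loop's front bar, and I handed the job in at about 24 s of the 58 s allowed. No verdict was reported.

**What I did:** I pinched the blue grip across its flat sides and lifted the carrier. I then felt for the bar with the lip, which put its axis at about 158 mm, against 159 mm from the cameras. I raised the carrier about 2.5 mm and pressed the gate past the bar. The highest total I noted was about 9 N, when lowering the hook onto the bar, and I eased that off before opening the fingers.

**Last checks:**
- **Hang:** the carrier hung upright after release, with its underside about 70 mm above the bench.
- **Position:** the wrist view put the grip within 1 mm of the bar in plan. The scene view read about 4 mm off in x. The top view read about 8 mm off, but from only 10 pixels of a partly hidden grip.
- **Bystanders:** I saw none move in the pictures, but did not measure them.
- **Gate:** I judged it by eye only. It stood upright just after the bar passed, but in the last picture the loop partly hides it. There was no joint reading to confirm that it opened past 0.5 rad or shut fully.

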